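# Centre the flask on the kitchen scale and zero it

### The arm

A 6-joint arm with a two-finger parallel gripper is mounted at the origin on the work surface. World frame = base frame: x ahead of the robot, y to its left, z up, the work surface at z = 0. Lengths are in m, angles in rad, forces in N, time in s.
With the tool pointing down it reaches from about 0.25 to 0.725 m from the base axis. Payload 4 kg.
Tool frame: the origin (TCP) lies at the very end of the fingers, on their centre line; the grasp point (between the pads) lies 19 mm behind it; z points along the fingers, y is the line along which they close (so a half turn about z gives the same grasp; the last joint's range is limited). The gripper opens to 85 mm and grips with 20 to 120 N. Pads are 22 mm wide; open, the fingers measure 114 mm over their backs; the gripper's body (76 mm by 85 mm) begins 54 mm behind the grasp point. The pads swing forward as they close: fully open they stand 13 mm farther back than shut.
Start: joints at [-1.328, 0.241, 0.005, 1.335, 0, 1.571], TCP at [0.12, -0.485, 0.196] pointing down, gripper open.
Joint ranges: [-2.72, 2.72], [-1.05, 1.87], [-1.09, 1.28], [-1.99, 2.15], [-1.42, 1.44], [-3.14, 3.14]. Speed limits (rad/s): [2.79, 2.79, 3.14, 3.14, 3.14, 3.14].

### API

Orientations are given as a unit quaternion [x, y, z, w].
In Python, from workcell import bot, vision, workorder gives the robot as it stands.
- The arm moves only by the shell command python3 -m creep 'ROWS' [OPENING]. ROWS is JSON, a list of rows, each a list of 2 entries, a list of its own where there are three numbers: the shift along the tool's x, y, z in mm, then the turn, a rotation vector about the tool's x, y, z in rad. In form: [[[dx, dy, dz], [wx, wy, wz]], ...]. A call has 1 to 12 rows; each row shifts and turns the commanded pose from where the row before left it, along the tool's axes as they then stand; what a row does not reach is not made up. A row lasts 1/8 s, in which the tool goes at most 62.5 mm and 10.7 degrees, less where a joint would pass 70% of its speed; a pose out of reach is approached as far as the arm can. A call is refused whole if a number of a shift passes 62.5 or a number of a turn 0.188, either way. A call with a gripper value outside its range is refused whole. OPENING is the finger opening in mm, from 0 to 85.4, set as the call begins (- or left out, the last holds). The fingers move at their own pace and stop on an object; the grip force is fixed at half the most. Time passes only in rows, so rows that do not move let the fingers close. It gives the time, the measured TCP pose, the force, the opening and the grip force at its end, in the units of the state.
- bot.get_obs(): the state, without advancing time (a new reading comes with each control period).
- vision.camera(name): name is "scene" or "top" or "wrist"; returns a dict with "image" (480x640x3 uint8, blue, green, red), "z_map" (480x640 float32, m along the optical axis (not along the pixel's ray), 0 where there is no reading), "K" (3x3 intrinsics, pixels), "k1" (the pictures are not rectified: a ray, as slopes to the right and down, at radius r is drawn at 1 + k1 r^2 times it, then the intrinsics apply), "rvec" (rotation vector, rad) and "tvec" (3), from world to camera coordinates, as OpenCV has them; the wrist camera has in their place "tool_from_camera" (4x4, takes a point from camera to tool coordinates, whose origin is the TCP and whose axes are the flange's). Camera axes: x right, y down, z forward; pixel columns grow to the right and rows downward; lengths in m; the calibration is good to about 2 mm. A picture is of the moment at which its call begins: read the wrist's pose just before it.
- workorder.job_done(): hands the job in; it is judged then, once.
Trained networks look in a picture, given as the dict that the camera call returned (one of the last four; its "shot" number tells which), for a name from the list of things; names that differ only in an ending like _2 or _b are one class to them, and where a whole thing is asked for, a point or a joint stands for the part that bears it (a point fixed in the world has none). Each returns a list of dicts, best first, with "score" (0 to 1); they miss things now and then, are a little off and sometimes report something else, mostly with a low value. They report only what shows in the picture. A call takes as long as a camera call. They do not tell look-alikes from the thing itself.
- vision.spot_in(picture, query): "position" ([column, row] in pixels, amid what is visible of it).
- vision.place_of(picture, query): "position" ([column, row] in pixels: a listed point, or the origin of a listed thing).
The state is a dict: "clock": time; "joint_pos": joint angles; "joint_vel": joint speeds; "tau": joint torques, N m; "eef_pos": TCP position; "tool_rot": TCP orientation; "ft_force": force on the tool from outside, world axes, zero at the start; "ft_torque": the same for the moment, N m; "grip_width": finger opening in m; "grasp_force": force on a finger pad.
Only numpy, scipy, OpenCV 4.12 (cv2) and the standard library are available. Lean on these libraries where they do the work, as an engineer would, in place of code of your own. Each camera call takes 0.05 s, during which the arm holds its last target. There are 200 camera calls.

### The job

The little round-bellied glass flask stands too near the edge of the kitchen scale's steel pan. With the fingertips, nudge it by light taps low on its belly to the middle of the pan, until its foot stands wholly inside the engraved ring, upright and never gripped, lifted or tipped over; then take the fingers off it and press the scale's round zero key right down and let it go. Leave the oblong key and the bottle, the jar and the cup alone.

Things in the scene. Friction and masses are not known exactly. Their poses are not given: they have to be found in the camera images.
- flask: amber glass flask, round about its z, cork stopper, 80 mm tall, 0.15 to 0.31 kg, standing loose on the pan. Origin: centre of its underside, z up. Foot 34 mm across; belly widest (58 mm) 22 to 32 mm above the underside; neck 19 mm across at 57 to 63 mm; stopper 23 mm across, 63 to 80 mm. Gripping it, or pushing it with more than 15 N, counts as rough
- flask_foot (a point): centre of the flask's underside. The foot is narrow: pushed on shoulder, neck or stopper, or struck fast, the flask rocks and tips; a slow push (about 1 N) at the belly's height slides it, and it stops when the push stops (friction on the pan 0.28 to 0.42)
- pan_middle (a point): middle of the pan's top face, where the foot should come to stand; z up. The pan is a flat round steel plate, 116 mm across, 5 mm thick, no raised edge, top 41 mm above the table, fixed on the scale. A fine dark ring, 50 mm across inside, is engraved about the middle, so the foot may stand up to 8 mm off it
- scale: compact white kitchen scale, fixed to the table, 190 mm (its x) by 150 mm (its y), deck 28 mm high. Origin: centre of its underside on the table; x points from the key side to the pan side. The pan's middle is at x = +28 mm; display and keys are in a row along y at x = -66 mm
- zero_key_top (a point): centre of the top of the round zero key, 22 mm across, standing 5 mm above the scale's deck (33 mm above the table), 50 mm to the +y side of the display's middle
- zero_key (a joint): travel of the round zero key, m: 0 up, 0.0035 fully down. Springs back; it starts to move at about 1 N and is fully down at about 4 N; it counts as pressed from 0.0025
- unit_key_top (a point): centre of the top of the oblong unit key, 11 by 24 mm, of the same height, 50 mm to the -y side of the display's middle; not to be pressed
- unit_key (a joint): travel of the oblong unit key, m: 0 up, 0.0035 fully down
- bottle: tall closed green glass bottle, 62 mm across and 190 mm high, loose on the table beside the scale; origin at the centre of its underside. Bystander
- jar: clear screw-top jar with a paper label, 66 mm across and 85 mm high, loose on the table; origin at the centre of its underside. Bystander
- cup: white ceramic cup without a handle, 80 mm across the rim and 80 mm high, loose on the table; origin at the centre of its underside. Bystander
Things that resemble listed ones, but are neither listed nor needed, are in the scene too. There is more than one size of the flask; the job needs the middle-sized.

How it is judged:
On the way, in this order (a step that is already met when the one before it is completed fails the run):
1. the flask stands still and upright with its foot inside the ring, the fingers off it (horizontal distance between flask_foot and pan_middle below 0.008 m and angle between flask's own z axis and vertical below 0.08 rad and linear speed of flask below 0.02 m/s and contact force between each of the arm, the fingers and flask below 0.05 N), for 0.3 s.
2. the round zero key is pressed down (value of joint zero_key above 0.0025 m and horizontal distance between flask_foot and pan_middle below 0.008 m), for 0.05 s.
At the end, for the whole second after the job is handed in: The flask stands still and upright (within 0.08 rad) on the pan with its foot wholly inside the ring (its centre within 8 mm of the pan's middle), and the round zero key, pressed at least 2.5 mm down after that, is up again (horizontal distance between flask_foot and pan_middle below 0.008 m and z of flask_foot in the frame of pan_middle between -0.003 and 0.003 m and angle between flask's own z axis and vertical below 0.08 rad and linear speed of flask below 0.02 m/s and value of joint zero_key below 0.001 m); the robot touches nothing.
It fails at once if the flask is tipped (more than 0.35 rad), knocked over or knocked off the pan (angle between flask's own z axis and vertical above 0.35 rad or z of flask_foot in the frame of pan_middle below -0.012 m).
It fails at once if the flask is lifted (10 mm) off the pan (z of flask_foot in the frame of pan_middle above 0.01 m).
It fails at once if the flask is gripped or struck (more than 15 N) (contact force between any of the fingers, the arm and flask above 15 N).
It fails at once if the oblong key is pressed (value of joint unit_key above 0.002 m).
It fails at once if the bottle, the jar or the cup is moved (20 mm) or knocked over (distance of any of bottle, jar, cup from where it was at the start of the episode above 0.02 m or angle between any of bottle, jar, cup's own z axis and vertical above 0.35 rad).
It also fails if it takes over 58 s, if anything falls off the work surface, if the arm or the gripper's body presses on something with over 40 N, if the wrist force passes 120 N, or if a joint passes its speed limit or range.

## Working session

There is one attempt and no reset: what is moved stays moved. The work goes in short steps, Python scripts to look and compute and a shell command to move; the robot and the scene stay as the last step left them, time stands still between calls to the robot, and variables do not carry over. Pictures are saved under pics/ and viewed, at most 10 in all, crops included, and the job is handed in when it is done.

```bash
mkdir -p pics; cat > h.py <<'E'
import numpy as np, cv2
from workcell import bot, vision, workorder
from scipy.spatial.transform import Rotation as R
def ray(p,uv):
    K=p["K"];x=(uv[0]-K[0,2])/K[0,0];y=(uv[1]-K[1,2])/K[1,1]
    s=1.0
    for _ in range(10): s=1+p["k1"]*((x/s)**2+(y/s)**2)
    return np.array([x/s,y/s,1.0])
def cam(name):
    o=bot.get_obs(); p=vision.camera(name)
    if "rvec" in p:
        Rm=cv2.Rodrigues(np.array(p["rvec"],float))[0]; p["Rwc"]=Rm.T; p["C"]=-Rm.T@np.array(p["tvec"]).ravel()
    else:
        T=np.array(p["tool_from_camera"]); Rt=R.from_quat(o["tool_rot"]).as_matrix()
        p["Rwc"]=Rt@T[:3,:3]; p["C"]=Rt@T[:3,3]+np.array(o["eef_pos"])
    return p
def at_z(p,uv,z):
    d=p["Rwc"]@ray(p,uv); return p["C"]+d*(z-p["C"][2])/d[2]
def depth_pt(p,uv):
    c,r=int(round(uv[0])),int(round(uv[1])); z=p["z_map"][r,c]
    return p["C"]+p["Rwc"]@(ray(p,uv)*z)
E
python3 - <<'E'
from h import *
o=bot.get_obs(); print(o["clock"],o["eef_pos"],o["tool_rot"],o["ft_force"])
for n in ["top","scene"]:
    p=cam(n); cv2.imwrite(f"pics/{n}0.png",p["image"]); print(n,p["C"].round(3))
    for q,z in [("flask_foot",.041),("pan_middle",.041),("zero_key_top",.033),("unit_key_top",.033),("scale",0),("bottle",0),("jar",0),("cup",0)]:
        for d in vision.place_of(p,q)[:4]:
            print(q,round(d["score"],2),np.round(d["position"]),at_z(p,d["position"],z).round(4))
E
```

```text
0.0 [ 0.12003205 -0.48462977  0.19520516] [ 9.92637715e-01  1.21116627e-01 -1.39062038e-04 -1.05380411e-03] [-0.30675034 -0.27696185 -1.12446809]
top [0.488 0.058 1.267]
flask_foot 0.57 [324. 276.] [0.59   0.0871 0.041 ]
flask_foot 0.55 [289. 211.] [0.7288 0.16   0.041 ]
pan_middle 0.63 [338. 271.] [0.6004 0.0584 0.041 ]
unit_key_top 0.54 [370. 311.] [ 0.5155 -0.0081  0.033 ]
scale 0.77 [338. 288.] [0.5677 0.0583 0.    ]
bottle 0.55 [266. 324.] [0.4927 0.2135 0.    ]
jar 0.82 [425. 246.] [ 0.6546 -0.1313  0.    ]
cup 0.92 [238. 272.] [0.6052 0.2728 0.    ]
cup 0.55 [323. 323.] [0.4936 0.0913 0.    ]
scene [1.285 0.345 0.563]
flask_foot 0.68 [345. 240.] [0.5888 0.0875 0.041 ]
flask_foot 0.67 [290. 311.] [0.7946 0.0832 0.041 ]
flask_foot 0.65 [349. 321.] [0.7764 0.1709 0.041 ]
pan_middle 0.66 [328. 240.] [0.5997 0.0586 0.041 ]
zero_key_top 0.47 [368. 220.] [0.4919 0.0982 0.033 ]
zero_key_top 0.28 [328. 240.] [0.5897 0.056  0.033 ]
unit_key_top 0.54 [313. 211.] [ 0.5133 -0.0105  0.033 ]
scale 0.6 [332. 247.] [0.5643 0.0546 0.    ]
bottle 0.95 [425. 250.] [0.4956 0.2175 0.    ]
jar 0.84 [222. 246.] [ 0.6553 -0.1331  0.    ]
cup 0.86 [447. 298.] [0.6141 0.2859 0.    ]
```

View pics/top0.png

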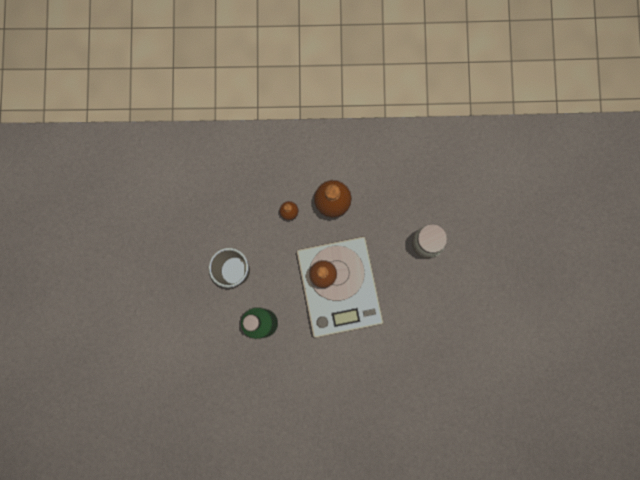

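View pics/scene0.png

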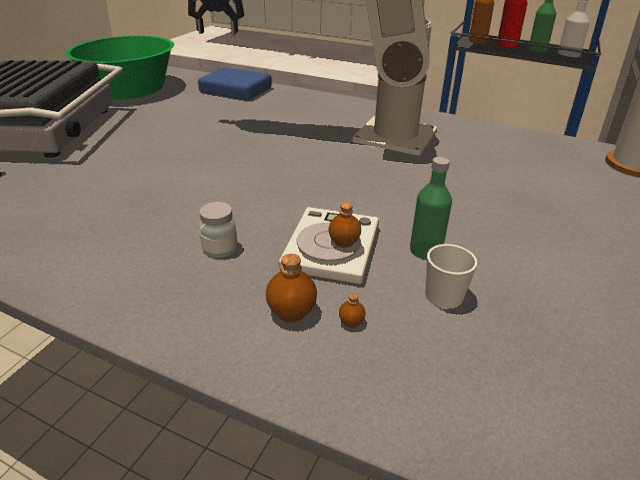

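The scene and top views agree. The middle-sized flask stands on the pan at about (323,274) in the top view, left of the ring centre at (338,271). The larger flask is at (333,198) and the small one at (289,211). The round zero key is at (322,322) and the bottle at (260,323). I'll move to a staging pose behind the flask, with the fingers partly open as a two-point cradle.

```bash
python3 -m creep '[[[36.7,-30.7,-5],[0,0,0]],[[36.7,-30.7,-5],[0,0,0]],[[36.7,-30.7,-5],[0,0,0]],[[36.7,-30.7,-5],[0,0,0]],[[36.7,-30.7,-5],[0,0,0]],[[36.7,-30.7,-5],[0,0,0]],[[36.7,-30.7,-5],[0,0,0]],[[36.7,-30.7,-5],[0,0,0]],[[36.7,-30.7,-5],[0,0,0]],[[36.7,-30.7,-5],[0,0,0]],[[36.7,-30.7,-5],[0,0,0]],[[36.7,-30.7,0],[0,0,0]]]' 30
python3 -m creep '[[[36.7,-30.7,0],[0,0,0]],[[36.7,-30.7,0],[0,0,0]],[[36.7,-30.7,0],[0,0,0]],[[36.7,-30.7,0],[0,0,0]],[[0,0,0],[0,0,0.18]],[[0,0,0],[0,0,0.18]],[[0,0,0],[0,0,0.18]],[[0,0,0],[0,0,0.18]],[[0,0,0],[0,0,0.18]],[[0,0,0],[0,0,0.18]],[[0,0,0],[0,0,0.18]],[[0,0,0],[0,0,0.18]]]'
python3 -m creep '[[[0,0,0],[0,0,0]],[[0,0,0],[0,0,0]]]'
python3 - <<'E'
from h import *
o=bot.get_obs(); Rt=R.from_quat(o["tool_rot"]).as_matrix(); print(o["clock"],o["eef_pos"],Rt.round(3),o["ft_force"],o["grip_width"])
p=cam("wrist"); cv2.imwrite("pics/w1.png",p["image"]); print(p["C"],p["Rwc"][:,2])
for q,z in [("flask_foot",.041),("pan_middle",.041),("zero_key_top",.033),("unit_key_top",.033)]:
    for d in vision.place_of(p,q)[:3]:
        print(q,round(d["score"],2),np.round(d["position"]),at_z(p,d["position"],z).round(4))
E
```

```text
clock: 2.4
eef_pos: [0.4603, -0.0204, 0.2517]
tool_rot: [0.993, 0.121, 0.001, 0.0]
ft_force: [0.1, 1.1, 0.4]
grip_width: 0.0301
grasp_force: 0.0
clock: 3.9
eef_pos: [0.4901, -0.2131, 0.2535]
tool_rot: [0.944, -0.289, -0.051, -0.148]
ft_force: [-0.1, -0.6, -0.2]
grip_width: 0.0297
grasp_force: 0.0
clock: 4.15
eef_pos: [0.4908, -0.2118, 0.2537]
tool_rot: [0.945, -0.288, -0.051, -0.147]
ft_force: [0.3, -0.0, -0.3]
grip_width: 0.03
grasp_force: 0.0
4.15 [ 0.49081718 -0.21176212  0.25366802] [[ 0.829 -0.558 -0.011]
 [-0.529 -0.791  0.307]
 [-0.181 -0.249 -0.952]] [ 0.29216348 -0.00566342 -0.3120607 ] 0.030013151111594857
[ 0.55574068 -0.30716656  0.41031754] [-0.25542599  0.4505477  -0.85543225]
flask_foot 0.96 [ 38. 137.] [0.7208 0.1125 0.041 ]
flask_foot 0.91 [118. 209.] [0.6009 0.0869 0.041 ]
flask_foot 0.57 [62. 79.] [0.7403 0.0284 0.041 ]
pan_middle 0.58 [131. 198.] [0.6012 0.0577 0.041 ]
zero_key_top 0.74 [175. 274.] [0.4962 0.0911 0.033 ]
unit_key_top 0.48 [219. 228.] [ 0.5147 -0.0108  0.033 ]
```

```bash
python3 - <<'E'
from h import *
o=bot.get_obs(); print(np.round(o["joint_pos"],3))
Rt=R.from_quat(o["tool_rot"]).as_matrix()
g=np.array([.571,.134,.25])
c=np.cos(1.2);s=np.sin(1.2)
# target tool x = -u
u=np.array([.36,-.93,0]);u/=np.linalg.norm(u);x=-u;z=np.array([0,0,-1.]);T=np.c_[x,np.cross(z,x),z]
print((R.from_matrix(Rt.T@T)).as_rotvec(), Rt.T@(g-o["eef_pos"])*1000)
E
python3 -m creep '[[[0,0,0],[0,0,-0.18]],[[0,0,0],[0,0,-0.18]],[[0,0,0],[0,0,-0.18]],[[0,0,0],[0,0,-0.18]],[[0,0,0],[0,0,-0.18]],[[0,0,0],[0,0,-0.18]],[[0,0,0],[0,0,-0.18]],[[0,0,0],[0,0,0]]]'
python3 - <<'E'
from h import *
o=bot.get_obs(); print(np.round(o["joint_pos"],3),R.from_quat(o["tool_rot"]).as_matrix().round(3))
E
```

```text
[-0.566  0.448  0.404  1.708  0.255  3.141]
[-0.33229224 -0.24555079 -2.50188842] [-114.27382666 -316.51004732  108.49950118]
clock: 5.4
eef_pos: [0.491, -0.2108, 0.2539]
tool_rot: [0.933, 0.324, 0.045, -0.149]
ft_force: [0.3, -0.0, -0.7]
grip_width: 0.0297
grasp_force: 0.0
[-0.566  0.448  0.404  1.708  0.255  1.883] [[ 0.786  0.619 -0.012]
 [ 0.592 -0.745  0.307]
 [ 0.181 -0.248 -0.952]]
```

```bash
cat >> h.py <<'E'
def plan(g,xdir):
    o=bot.get_obs(); Rt=R.from_quat(o["tool_rot"]).as_matrix(); x=np.array([*xdir,0.]);x/=np.linalg.norm(x);z=np.array([0,0,-1.]);T=np.c_[x,np.cross(z,x),z]
    print("clock",o["clock"],"pos",np.round(o["eef_pos"],4),"rot",R.from_matrix(Rt.T@T).as_rotvec().round(3),"shift_now",(Rt.T@(np.array(g)-o["eef_pos"])*1000).round(1),"shift_after_turn",(T.T@(np.array(g)-o["eef_pos"])*1000).round(1))
E
python3 -c "
from h import *
plan([.571,.145,.26],[-.25,.93])"
```

```text
clock 5.4 pos [ 0.491  -0.2108  0.2539] rot [-0.116 -0.31  -1.154] shift_now [ 274.5 -217.3  102.5] shift_after_turn [322.9 169.6  -6.1]
```

```bash
python3 -m creep '[[[0,0,0],[-0.0145,-0.0387,-0.144]],[[0,0,0],[-0.0145,-0.0387,-0.144]],[[0,0,0],[-0.0145,-0.0387,-0.144]],[[0,0,0],[-0.0145,-0.0387,-0.144]],[[0,0,0],[-0.0145,-0.0387,-0.144]],[[0,0,0],[-0.0145,-0.0387,-0.144]],[[0,0,0],[-0.0145,-0.0387,-0.144]],[[0,0,0],[-0.0145,-0.0387,-0.144]],[[0,0,0],[0,0,0]]]'
python3 -m creep '[[[32.3,17,-0.6],[0,0,0]],[[32.3,17,-0.6],[0,0,0]],[[32.3,17,-0.6],[0,0,0]],[[32.3,17,-0.6],[0,0,0]],[[32.3,17,-0.6],[0,0,0]],[[32.3,17,-0.6],[0,0,0]],[[32.3,17,-0.6],[0,0,0]],[[32.3,17,-0.6],[0,0,0]],[[32.3,17,-0.6],[0,0,0]],[[32.3,17,-0.6],[0,0,0]],[[0,0,0],[0,0,0]]]'
python3 - <<'E'
from h import *
plan([.571,.145,.26],[-.25,.93])
o=bot.get_obs(); print(np.round(o["joint_pos"],3),R.from_quat(o["tool_rot"]).as_matrix().round(3))
p=cam("wrist"); cv2.imwrite("pics/w2.png",p["image"]); print(p["C"],p["Rwc"][:,2])
for q,z in [("flask_foot",.041),("pan_middle",.041),("zero_key_top",.033),("unit_key_top",.033)]:
    for d in vision.place_of(p,q)[:3]:
        print(q,round(d["score"],2),np.round(d["position"]),at_z(p,d["position"],z).round(4))
E
```

```text
clock: 6.52
eef_pos: [0.4906, -0.2106, 0.2543]
tool_rot: [0.61, 0.792, 0.0, 0.0]
ft_force: [0.1, 0.1, -0.6]
grip_width: 0.0298
grasp_force: 0.0
clock: 7.9
eef_pos: [0.572, 0.1467, 0.2589]
tool_rot: [0.609, 0.793, -0.0, -0.001]
ft_force: [0.1, -0.7, 0.2]
grip_width: 0.0298
grasp_force: 0.0
clock 7.9 pos [0.572  0.1467 0.2589] rot [-0.001 -0.001 -0.002] shift_now [-1.4 -1.4 -1.1] shift_after_turn [-1.4 -1.4 -1.1]
[2.510e-01 4.170e-01 4.150e-01 1.570e+00 1.000e-03 1.561e+00] [[-0.258  0.966 -0.001]
 [ 0.966  0.258  0.   ]
 [ 0.001 -0.001 -1.   ]]
[0.55285139 0.21899929 0.43791053] [ 0.07589326 -0.28594214 -0.95523678]
flask_foot 0.64 [468. 212.] [0.7197 0.1686 0.041 ]
flask_foot 0.63 [454. 294.] [0.7375 0.0809 0.041 ]
flask_foot 0.47 [236. 316.] [ 0.5172 -0.0046  0.041 ]
pan_middle 0.66 [323. 280.] [0.5976 0.0599 0.041 ]
zero_key_top 0.86 [236. 230.] [0.4971 0.088  0.033 ]
unit_key_top 0.69 [236. 314.] [ 0.516  -0.0074  0.033 ]
```

View pics/w2.png

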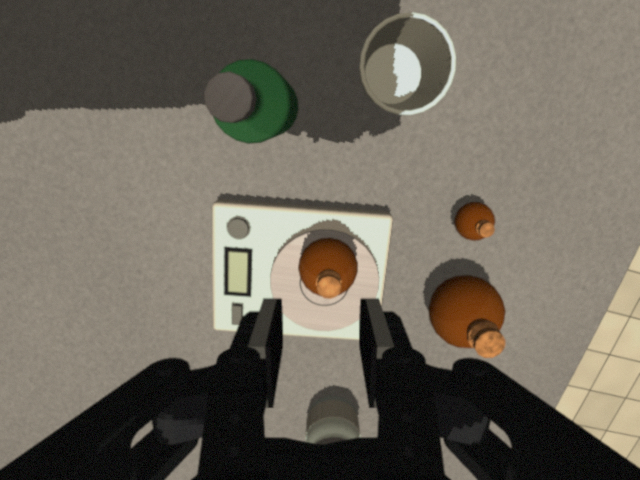

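The wrist view shows the fingers at the bottom. The flask's belly is at (328,265) with its stopper at (329,286), above the ring centre at (323,280). The zero key is at (237,228), the bottle at (250,100) and the cup at (407,65). I'll use depth to fix the flask's axis and the pan.

```bash
cat >> h.py <<'E'
from scipy.optimize import least_squares
def flask(p,guess,rad=.05):
    K=p["K"]; v,u=np.mgrid[0:480,0:640]; m=p["z_map"]>0
    pts=np.stack([(u[m]-K[0,2])/K[0,0],(v[m]-K[1,2])/K[1,1]],1)
    r=pts.copy()
    for _ in range(8): r=pts/(1+p["k1"]*(r**2).sum(1))[:,None]
    P=p["C"]+(np.c_[r,np.ones(len(r))]*p["z_map"][m][:,None])@p["Rwc"].T
    col=p["image"][m].astype(int); org=(col[:,2]>1.6*col[:,0]+10)
    near=np.hypot(*(P[:,:2]-guess).T)<rad
    top=P[near&org&(abs(P[:,2]-.121)<.004)]; bel=P[near&org&(P[:,2]>.062)&(P[:,2]<.074)]
    pan=P[(np.hypot(*(P[:,:2]-[.599,.059]).T)<.075)&(abs(P[:,2]-.041)<.003)]
    print("top",len(top),top.mean(0).round(4) if len(top) else "", "topbbox mid",((top.min(0)+top.max(0))/2).round(4) if len(top) else "")
    if len(bel)>10:
        f=least_squares(lambda c:np.hypot(*(bel[:,:2]-c).T)-.029,guess,loss="soft_l1",f_scale=.001); print("belly",len(bel),f.x.round(4),"rms",np.sqrt(np.mean(f.fun**2)).round(4))
    if len(pan)>20: print("pan bbox mid",((pan.min(0)+pan.max(0))/2).round(4),"size",np.ptp(pan,axis=0).round(4),"z",np.median(pan[:,2]).round(4))
E
python3 - <<'E'
from h import *
for n in ["wrist","top","scene"]:
    p=cam(n); print(n); flask(p,np.array([.592,.087]))
E
```

```text
wrist
top 430 [0.5946 0.0879 0.121 ] topbbox mid [0.5949 0.087  0.1208]
belly 114 [0.5953 0.0858] rms 0.0004
pan bbox mid [0.5992 0.059  0.0412] size [0.1149 0.1146 0.0056] z 0.0423
top
top 65 [0.5929 0.0893 0.1192] topbbox mid [0.5921 0.0889 0.1208]
pan bbox mid [0.5963 0.0606 0.041 ] size [0.1135 0.1109 0.006 ] z 0.0403
scene
top 62 [0.5981 0.0892 0.1201] topbbox mid [0.5968 0.0881 0.1201]
belly 176 [0.5939 0.0877] rms 0.0011
pan bbox mid [0.6035 0.0605 0.041 ] size [0.1094 0.1145 0.0059] z 0.0411
```

```bash
python3 -c "
from h import *
plan([.586,.141,.056],[-.16,.987])"
```

```text
clock 8.3 pos [0.5717 0.1433 0.26  ] rot [ 0.    -0.     0.098] shift_now [ -5.9  13.2 204. ] shift_after_turn [ -4.5  13.8 204. ]
```

```bash
python3 -m creep '[[[0,0,0],[0,0,0.098]],[[0,13.8,10],[0,0,0]],[[0,0,30],[0,0,0]],[[0,0,30],[0,0,0]],[[0,0,30],[0,0,0]],[[0,0,30],[0,0,0]],[[0,0,25],[0,0,0]],[[0,0,20],[0,0,0]],[[0,0,15],[0,0,0]],[[0,0,14],[0,0,0]],[[0,0,0],[0,0,0]],[[0,0,0],[0,0,0]]]'
python3 - <<'E'
from h import *
plan([.586,.141,.056],[-.16,.987])
p=cam("wrist"); cv2.imwrite("pics/w3.png",p["image"]); flask(p,np.array([.595,.087]))
E
```

```text
clock: 9.8
eef_pos: [0.5859, 0.1466, 0.0564]
tool_rot: [0.647, 0.762, 0.0, 0.0]
ft_force: [0.4, -1.0, 0.6]
grip_width: 0.03
grasp_force: 0.0
clock 9.8 pos [0.5859 0.1466 0.0564] rot [ 0.001 -0.     0.002] shift_now [-5.5 -0.8  0.4] shift_after_turn [-5.5 -0.8  0.4]
top 0  topbbox mid 
belly 1009 [0.5948 0.0861] rms 0.0004
pan bbox mid [0.6029 0.077  0.0409] size [0.0655 0.0801 0.0057] z 0.042
```

View pics/w3.png

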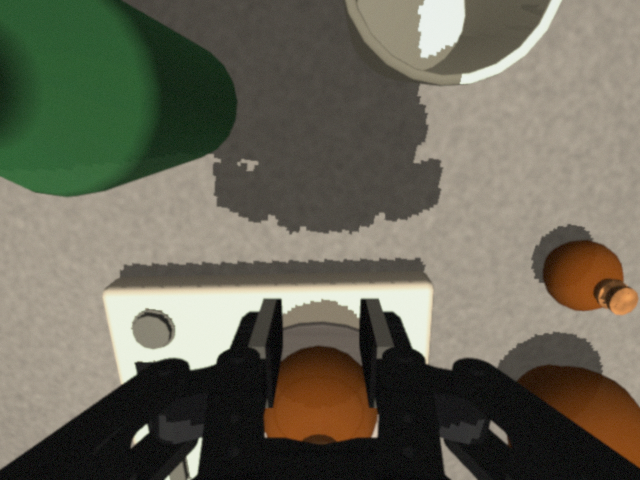

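The flask is visible between the fingers, belly at (322,390), and it is well centred. I'll advance and then push slowly.

```bash
python3 -m creep '[[[-6,0,0],[0,0,0]],[[-6,0,0],[0,0,0]],[[-4,0,0],[0,0,0]],[[-2,0,0],[0,0,0]],[[-2,0,0],[0,0,0]],[[-2,0,0],[0,0,0]],[[-2,0,0],[0,0,0]],[[-2,0,0],[0,0,0]],[[-2,0,0],[0,0,0]],[[-2,0,0],[0,0,0]],[[-2,0,0],[0,0,0]],[[0,0,0],[0,0,0]]]'
python3 - <<'E'
from h import *
plan([.599,.059,.056],[-.16,.987])
p=cam("wrist"); cv2.imwrite("pics/w4.png",p["image"]); flask(p,np.array([.595,.084]))
E
```

```text
clock: 11.35
eef_pos: [0.5905, 0.1147, 0.0557]
tool_rot: [0.647, 0.762, -0.0, -0.0]
ft_force: [-0.6, 0.1, 0.4]
grip_width: 0.0297
grasp_force: 0.0
clock 11.35 pos [0.5905 0.1147 0.0557] rot [-0.    -0.     0.002] shift_now [-56.4  -0.6  -0.3] shift_after_turn [-56.4  -0.5  -0.3]
top 2215 [0.5943 0.0902 0.1208] topbbox mid [0.5923 0.0936 0.1208]
belly 682 [0.5949 0.086 ] rms 0.0003
pan bbox mid [0.5975 0.0609 0.041 ] size [0.1121 0.1112 0.006 ] z 0.0421
```

View pics/w4.png

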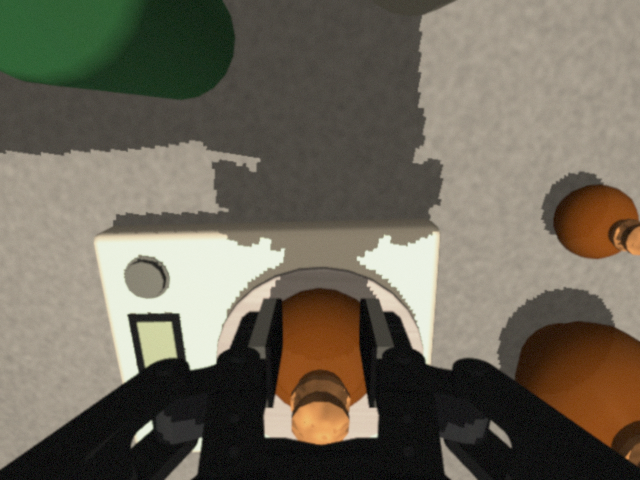

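The stopper is at (320,425) and the belly sits between the fingertips at (320,350). The fingers have not yet moved the flask. I'll go slightly lower and continue in small steps.

```bash
python3 -m creep '[[[0,0,3],[0,0,0]],[[-1.5,0,0],[0,0,0]],[[-1.5,0,0],[0,0,0]],[[-1.5,0,0],[0,0,0]],[[-1.5,0,0],[0,0,0]],[[0,0,0],[0,0,0]]]'
python3 - <<'E'
from h import *
plan([.599,.059,.056],[-.16,.987])
p=cam("wrist"); flask(p,np.array([.595,.084]))
p=cam("scene"); flask(p,np.array([.595,.084]))
E
```

```text
clock: 12.15
eef_pos: [0.5915, 0.1089, 0.0528]
tool_rot: [0.647, 0.762, 0.0, -0.0]
ft_force: [-0.0, 0.0, -0.3]
grip_width: 0.03
grasp_force: 0.1
clock 12.15 pos [0.5915 0.1089 0.0528] rot [-0.    -0.     0.002] shift_now [-50.4  -0.7  -3.2] shift_after_turn [-50.4  -0.6  -3.2]
top 2504 [0.5945 0.0894 0.1209] topbbox mid [0.5977 0.0991 0.1204]
belly 666 [0.5949 0.086 ] rms 0.0003
pan bbox mid [0.5982 0.0591 0.041 ] size [0.1132 0.1146 0.006 ] z 0.0421
top 29 [0.5998 0.0848 0.1198] topbbox mid [0.6005 0.0846 0.1197]
belly 170 [0.5936 0.0878] rms 0.0011
pan bbox mid [0.604  0.0603 0.041 ] size [0.1077 0.1152 0.006 ] z 0.0411
```

```bash
python3 - <<'E'
from h import *
p=cam("wrist"); 
o=bot.get_obs();Rt=R.from_quat(o["tool_rot"]).as_matrix()
for uv in [(265,305),(265,330),(255,330),(275,303),(375,305),(375,330),(375,360),(265,380),(275,390),(388,340),(320,300)]:
    w=depth_pt(p,uv); print(uv,p["image"][uv[1],uv[0]],w.round(4),((Rt.T@(w-o["eef_pos"]))*1000).round(1))
s=cam("scene")["image"][150:330,240:460]; cv2.imwrite("pics/s5.png",np.hstack([cv2.resize(s,None,fx=2.2,fy=2.2,interpolation=cv2.INTER_CUBIC)]))
cv2.imwrite("pics/w5.png",p["image"])
E
```

```text
(265, 305) [56 63 65] [0.5701 0.1153 0.0985] [  9.8 -20.1 -45.8]
(265, 330) [54 64 68] [0.5724 0.1158 0.1167] [  9.8 -17.7 -63.9]
(255, 330) [53 61 64] [0.5691 0.1147 0.1158] [  9.3 -21.1 -63. ]
(275, 303) [36 44 44] [0.5735 0.1164 0.0979] [ 10.2 -16.5 -45.1]
(375, 305) [59 65 68] [0.6092 0.1221 0.0993] [ 10.1  19.7 -46.6]
(375, 330) [55 64 67] [0.6068 0.1221 0.118 ] [ 10.5  17.3 -65.2]
(375, 360) [16 21 18] [0.6064 0.1177 0.1281] [  6.2  16.2 -75.3]
(265, 380) [16 12 15] [0.5752 0.1074 0.1306] [  1.1 -16.3 -77.9]
(275, 390) [67 77 89] [0.5784 0.0946 0.118 ] [-12.1 -15.2 -65.2]
(388, 340) [61 66 68] [0.6101 0.1224 0.1235] [ 10.2  20.5 -70.8]
(320, 300) [20 51 96] [0.5908 0.1121 0.0806] [  3.2  -0.1 -27.9]
```

View pics/s5.png

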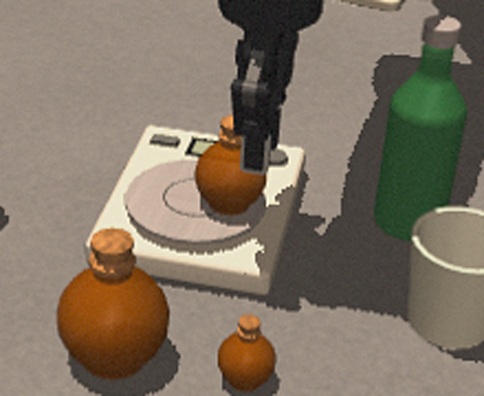

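```bash
python3 - <<'E'
from h import *
o=bot.get_obs();Rt=R.from_quat(o["tool_rot"]).as_matrix()
for n in ["scene","top","wrist"]:
    p=cam(n); K=p["K"]; v,u=np.mgrid[0:480,0:640]; m=p["z_map"]>0
    r=np.stack([(u[m]-K[0,2])/K[0,0],(v[m]-K[1,2])/K[1,1]],1); q=r.copy()
    for _ in range(8): q=r/(1+p["k1"]*(q**2).sum(1))[:,None]
    P=p["C"]+(np.c_[q,np.ones(len(q))]*p["z_map"][m][:,None])@p["Rwc"].T
    c=p["image"][m].astype(int); grey=(np.ptp(c,axis=1)<35)&(c.max(1)<110)
    T=((P-o["eef_pos"])@Rt)*1000
    s=grey&(abs(T[:,0])<16)&(abs(T[:,1])<35)&(T[:,2]<-3)&(T[:,2]>-100)
    if s.sum():
        t=T[s]; i=np.argsort(-t[:,2])[:8]; print(n,s.sum()); print(np.c_[t[i],np.stack([u[m][s],v[m][s]],1)[i]].round(1))
E
```

```text
scene 284
[[  5.3   8.5  -8.8 358.  238. ]
 [  7.6 -14.9 -36.3 363.  218. ]
 [  5.6  18.6 -36.3 358.  228. ]
 [  8.9 -17.  -37.3 364.  217. ]
 [  7.2 -16.2 -37.5 363.  217. ]
 [ -4.3  21.  -37.9 352.  227. ]
 [  2.8  22.  -38.  356.  228. ]
 [  9.3  20.4 -38.2 360.  228. ]]
wrist 12176
[[ 2.10e+00 -4.30e+00 -3.60e+00  3.11e+02  2.80e+02]
 [ 3.10e+00 -1.00e-01 -5.00e+00  3.20e+02  2.79e+02]
 [ 2.10e+00 -6.60e+00 -5.00e+00  3.06e+02  2.81e+02]
 [ 2.70e+00  7.20e+00 -6.30e+00  3.36e+02  2.81e+02]
 [ 3.40e+00  3.50e+00 -6.80e+00  3.28e+02  2.80e+02]
 [ 2.50e+00 -8.80e+00 -7.20e+00  3.01e+02  2.82e+02]
 [ 4.40e+00 -6.00e-01 -8.10e+00  3.19e+02  2.79e+02]
 [ 4.80e+00 -1.50e+00 -9.10e+00  3.17e+02  2.79e+02]]
```

The fingertips appear in crop s5 at about (255,165), beside the flask's shoulder and not at belly height. Depth puts them about 40 mm above the reported TCP. Nothing has moved, so I'll back straight off, close the fingers and check the real tip against the TCP.

```bash
python3 -m creep '[[[3,0,0],[0,0,0]],[[8,0,0],[0,0,0]],[[12,0,0],[0,0,0]],[[12,0,0],[0,0,0]],[[5,0,0],[0,0,0]],[[0,0,0],[0,0,0]]]'
python3 -m creep '[[[0,0,0],[0,0,0]],[[0,0,0],[0,0,0]],[[0,0,0],[0,0,0]],[[0,0,0],[0,0,0]]]' 0
python3 - <<'E'
from h import *
o=bot.get_obs();Rt=R.from_quat(o["tool_rot"]).as_matrix();print(o["eef_pos"],o["grip_width"])
out=[]
for n,box in [("scene",(120,300,260,460)),("wrist",None)]:
    p=cam(n); im=p["image"].copy()
    if n=="wrist": flask(p,np.array([.595,.086]))
    for k in range(0,101,10):
        w=np.array(o["eef_pos"])-Rt[:,2]*k/1000
        c=p["Rwc"].T@(w-p["C"]); x=c[:2]/c[2]; x=x*(1+p["k1"]*(x@x)); uv=(p["K"]@[*x,1])[:2]
        if n=="scene": out.append(uv.round())
        uvd=uv
        if box: uvd=(uv-[box[2],box[0]])*3
        if k==0 and box: im=cv2.resize(im[box[0]:box[1],box[2]:box[3]],None,fx=3,fy=3)
        cv2.circle(im,(int(uvd[0]),int(uvd[1])),2,(0,255,255) if k%50 else (0,0,255),-1)
    cv2.imwrite(f"pics/{n}6.png",im)
print(out)
E
```

```text
clock: 13.25
eef_pos: [0.5848, 0.1491, 0.0527]
tool_rot: [0.647, 0.763, -0.0, -0.0]
ft_force: [0.7, 0.1, -0.4]
grip_width: 0.0303
grasp_force: 0.0
clock: 13.75
eef_pos: [0.585, 0.1482, 0.0527]
tool_rot: [0.648, 0.762, -0.0, -0.0]
ft_force: [-0.3, -0.0, -0.2]
grip_width: -0.0
grasp_force: 0.0
[0.58500143 0.14819673 0.05274865] -4.101065179805882e-05
top 0  topbbox mid 
pan bbox mid [0.5933 0.1006 0.0409] size [0.0847 0.0291 0.0057] z 0.042
[array([378., 243.]), array([378., 238.]), array([379., 233.]), array([379., 229.]), array([380., 224.]), array([380., 219.]), array([381., 214.]), array([382., 209.]), array([382., 204.]), array([383., 198.]), array([383., 193.])]
```

View pics/scene6.png

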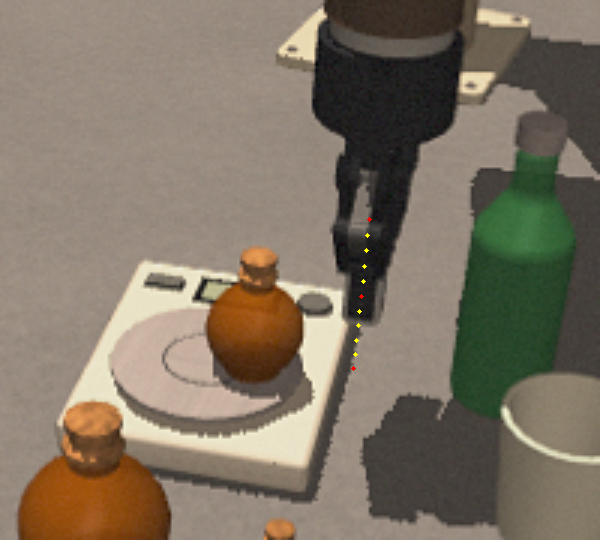

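The picture shows the shut fingers ending at crop (362,320), while the reported TCP axis continues to (353,368). So the real tips are about 35 mm short of the reported TCP, and the gripper body is correspondingly higher. I'll measure that offset from depth.

```bash
python3 - <<'E'
from h import *
o=bot.get_obs();Rt=R.from_quat(o["tool_rot"]).as_matrix()
for n in ["scene","wrist"]:
    p=cam(n); K=p["K"]; v,u=np.mgrid[0:480,0:640]; m=p["z_map"]>0
    r=np.stack([(u[m]-K[0,2])/K[0,0],(v[m]-K[1,2])/K[1,1]],1); q=r.copy()
    for _ in range(8): q=r/(1+p["k1"]*(q**2).sum(1))[:,None]
    P=p["C"]+(np.c_[q,np.ones(len(q))]*p["z_map"][m][:,None])@p["Rwc"].T
    T=((P-o["eef_pos"])@Rt)*1000
    for lim in [(-75,-4)]:
        s=(abs(T[:,0])<20)&(abs(T[:,1])<25)&(T[:,2]<lim[1])&(T[:,2]>lim[0])&(P[:,2]>.06)
        t=T[s]; print(n,s.sum(),"z pct",np.percentile(t[:,2],[100,99,97,95,90,80,50]).round(1)); k=t[t[:,2]>np.percentile(t[:,2],85)]; print("x",np.percentile(k[:,0],[2,50,98]).round(1),"y",np.percentile(k[:,1],[2,50,98]).round(1))
E
```

```text
scene 218 z pct [-34.8 -36.4 -37.1 -37.9 -40.2 -45.4 -54.7]
x [-9.4  1.3 11.5] y [ 2.   6.5 11.7]
wrist 3984 z pct [-39.  -41.  -42.7 -44.  -46.4 -50.6 -61.7]
x [ 5.6  9.9 10.6] y [-12.1   0.2  12.4]
```

```bash
python3 -m creep '[[[0,0,10],[0,0,0]],[[0,0,12],[0,0,0]],[[0,0,12],[0,0,0]],[[-7,0,0],[0,0,0]],[[-7,0,0],[0,0,0]],[[-3,0,0],[0,0,0]],[[-2,0,0],[0,0,0]],[[-2,0,0],[0,0,0]],[[-2,0,0],[0,0,0]],[[-2,0,0],[0,0,0]],[[-2,0,0],[0,0,0]],[[0,0,0],[0,0,0]]]' 30
python3 - <<'E'
from h import *
plan([.599,.059,.019],[-.16,.987])
p=cam("wrist"); flask(p,np.array([.595,.086])); cv2.imwrite("pics/w7.png",p["image"])
p=cam("scene"); flask(p,np.array([.595,.086]))
E
```

```text
clock: 15.45
eef_pos: [0.5892, 0.1217, 0.0187]
tool_rot: [0.647, 0.762, -0.0, -0.0]
ft_force: [-1.2, 0.5, -0.1]
grip_width: 0.03
grasp_force: 0.1
clock 15.45 pos [0.5892 0.1217 0.0187] rot [-0.    -0.     0.002] shift_now [-63.5  -0.5  -0.3] shift_after_turn [-63.5  -0.4  -0.3]
top 2 [0.5884 0.1266 0.1189] topbbox mid [0.5884 0.1266 0.1189]
belly 1320 [0.5952 0.0854] rms 0.0004
pan bbox mid [0.5906 0.0998 0.041 ] size [0.0875 0.0337 0.0058] z 0.042
top 65 [0.5984 0.0887 0.12  ] topbbox mid [0.5974 0.0876 0.1204]
belly 154 [0.594  0.0873] rms 0.0011
pan bbox mid [0.6053 0.0606 0.041 ] size [0.1074 0.115  0.006 ] z 0.0412
```

View pics/w7.png

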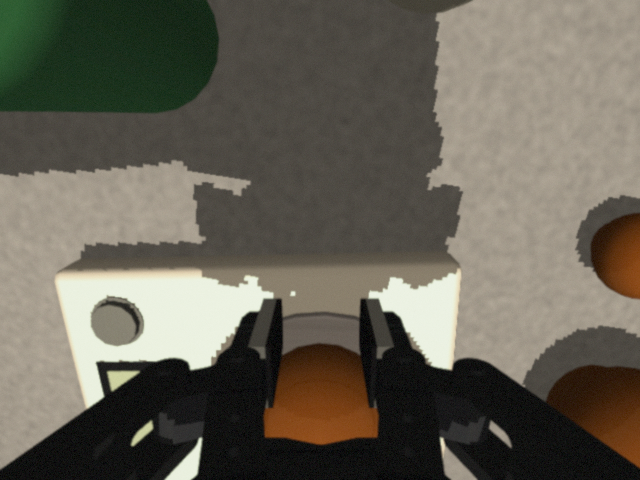

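The belly at (320,390) now meets both fingers' edges, and the flask is 36.8 mm from the tool axis, the contact distance I expected. I'll push slowly.

```bash
python3 -m creep '[[[-1.5,0,0],[0,0,0]],[[-1.5,0,0],[0,0,0]],[[-1.5,0,0],[0,0,0]],[[-1.5,0,0],[0,0,0]],[[-1.5,0,0],[0,0,0]],[[-1.5,0,0],[0,0,0]],[[0,0,0],[0,0,0]]]'
python3 - <<'E'
from h import *
plan([.599,.059,.019],[-.16,.987])
p=cam("wrist"); flask(p,np.array([.595,.08]))
p=cam("scene"); flask(p,np.array([.595,.08]))
E
```

```text
clock: 16.42
eef_pos: [0.5908, 0.1127, 0.0187]
tool_rot: [0.647, 0.762, -0.0, -0.0]
ft_force: [-1.0, -0.1, 0.4]
grip_width: 0.0299
grasp_force: 0.1
clock 16.425 pos [0.5908 0.1127 0.0187] rot [-0.     0.     0.002] shift_now [-54.3  -0.6  -0.3] shift_after_turn [-54.3  -0.5  -0.3]
top 2 [0.59   0.118  0.1194] topbbox mid [0.59   0.118  0.1194]
belly 1346 [0.597  0.0765] rms 0.0008
pan bbox mid [0.5955 0.0943 0.0411] size [0.1047 0.0447 0.0058] z 0.042
top 67 [0.6003 0.0796 0.1198] topbbox mid [0.598  0.0784 0.1197]
belly 152 [0.5958 0.0782] rms 0.0011
pan bbox mid [0.6064 0.0601 0.041 ] size [0.1043 0.1159 0.0059] z 0.0411
```

```bash
python3 -m creep '[[[-1.5,0,0],[0,0,0]],[[-1.5,0,0],[0,0,0]],[[-1.5,0,0],[0,0,0]],[[-1.5,0,0],[0,0,0]],[[-1.5,0,0],[0,0,0]],[[-1.5,0,0],[0,0,0]],[[-1.5,0,0],[0,0,0]],[[-1.5,0,0],[0,0,0]],[[-1.5,0,0],[0,0,0]],[[-1.5,0,0],[0,0,0]],[[-1.5,0,0],[0,0,0]],[[-1,0,0],[0,0,0]]]'
python3 -m creep '[[[0,0,0],[0,0,0]],[[2,0,0],[0,0,0]],[[3,0,0],[0,0,0]],[[5,0,0],[0,0,0]],[[10,0,0],[0,0,0]],[[20,0,0],[0,0,0]],[[20,0,0],[0,0,0]],[[0,0,-30],[0,0,0]],[[0,0,-30],[0,0,0]],[[0,0,-30],[0,0,0]],[[0,0,-30],[0,0,0]],[[0,0,0],[0,0,0]]]'
python3 -m creep '[[[0,0,-30],[0,0,0]],[[0,0,-30],[0,0,0]],[[0,0,-30],[0,0,0]],[[0,0,0],[0,0,0]],[[0,0,0],[0,0,0]]]' 0
python3 - <<'E'
from h import *
plan([.498,.0885,.10],[-.16,.987])
p=cam("wrist"); flask(p,np.array([.599,.06])); cv2.imwrite("pics/w8.png",p["image"])
for q,z in [("flask_foot",.041),("pan_middle",.041),("zero_key_top",.033),("unit_key_top",.033)]:
    for d in vision.place_of(p,q)[:2]:
        print(q,round(d["score"],2),np.round(d["position"]),at_z(p,d["position"],z).round(4))
E
```

```text
clock: 18.02
eef_pos: [0.5936, 0.0955, 0.0187]
tool_rot: [0.647, 0.762, -0.0, -0.0]
ft_force: [-0.4, 0.5, 0.4]
grip_width: 0.0299
grasp_force: 0.4
clock: 19.52
eef_pos: [0.5858, 0.1568, 0.1418]
tool_rot: [0.647, 0.763, 0.003, 0.002]
ft_force: [0.2, 0.4, -0.6]
grip_width: 0.0297
grasp_force: 0.0
clock: 20.15
eef_pos: [0.5832, 0.1552, 0.2269]
tool_rot: [0.647, 0.762, -0.001, -0.001]
ft_force: [-1.2, -0.3, -0.7]
grip_width: -0.0004
grasp_force: 0.0
clock 20.15 pos [0.5832 0.1552 0.2269] rot [-0.003  0.     0.002] shift_now [-52.  -94.5 127.2] shift_after_turn [-52.2 -94.7 126.9]
top 0  topbbox mid 
belly 188 [0.5999 0.0589] rms 0.0003
pan bbox mid [0.5991 0.065  0.041 ] size [0.115  0.1023 0.0059] z 0.0422
flask_foot 0.96 [472. 214.] [0.7238 0.1676 0.041 ]
flask_foot 0.78 [466. 297.] [0.7403 0.0841 0.041 ]
pan_middle 0.7 [321. 298.] [0.5987 0.0607 0.041 ]
pan_middle 0.29 [232. 340.] [ 0.5162 -0.0007  0.041 ]
zero_key_top 0.86 [223. 254.] [0.4979 0.0881 0.033 ]
unit_key_top 0.49 [231. 341.] [ 0.5143 -0.0071  0.033 ]
```

View pics/w8.png

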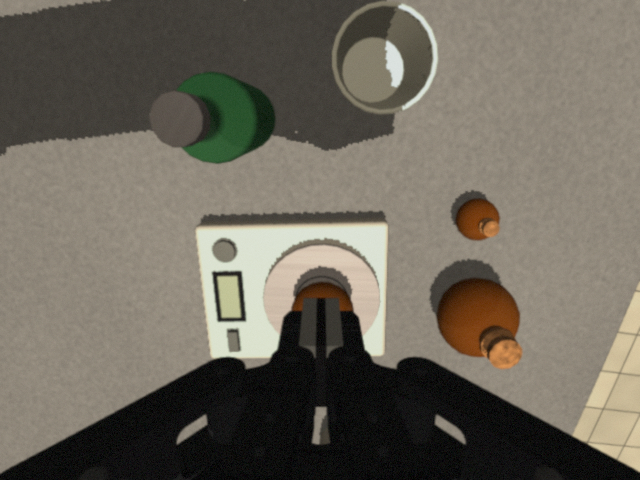

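The wrist view shows the flask centred on the pan at (322,298). Its belly fit of (0.5999, 0.0589) is within 1 mm of the pan's middle. The zero key is at (223,252). I'll turn the wrist so the camera stays clear of the bottle, then go over the key.

```bash
python3 -m creep '[[[0,0,0],[0,0,-0.175]],[[0,0,0],[0,0,-0.175]],[[0,0,0],[0,0,-0.175]],[[0,0,0],[0,0,-0.175]],[[0,0,0],[0,0,-0.175]],[[0,0,0],[0,0,-0.175]],[[0,0,0],[0,0,-0.175]],[[0,0,0],[0,0,-0.175]],[[0,0,0],[0,0,-0.17]],[[0,0,0],[0,0,0]]]'
python3 -c "
from h import *
o=bot.get_obs();Rt=R.from_quat(o['tool_rot']).as_matrix();print(Rt.round(3),np.round(o['joint_pos'],2))
plan([.498,.0885,.03],Rt[:2,0])"
```

```text
clock: 21.65
eef_pos: [0.5837, 0.1547, 0.2283]
tool_rot: [-0.08, 0.997, -0.0, -0.0]
ft_force: [0.5, -0.5, 0.1]
grip_width: -0.0001
grasp_force: 0.0
[[-0.987 -0.159 -0.001]
 [-0.159  0.987 -0.   ]
 [ 0.001  0.    -1.   ]] [0.26 0.45 0.38 1.51 0.   0.1 ]
clock 21.65 pos [0.5837 0.1547 0.2283] rot [ 0.    -0.001 -0.   ] shift_now [ 95.  -51.8 198.4] shift_after_turn [ 95.2 -51.8 198.3]
```

```bash
python3 -m creep '[[[24,-13,0],[0,0,0]],[[24,-13,0],[0,0,0]],[[24,-13,0],[0,0,0]],[[23,-12.8,0],[0,0,0]],[[0,0,30],[0,0,0]],[[0,0,40],[0,0,0]],[[0,0,40],[0,0,0]],[[0,0,40],[0,0,0]],[[0,0,30],[0,0,0]],[[0,0,18],[0,0,0]],[[0,0,0],[0,0,0]],[[0,0,0],[0,0,0]]]'
python3 - <<'E'
from h import *
o=bot.get_obs();Rt=R.from_quat(o['tool_rot']).as_matrix()
plan([.498,.0885,-.004],Rt[:2,0]); print(o["ft_force"])
p=cam("scene"); flask(p,np.array([.599,.06]))
for d in vision.place_of(p,"zero_key_top")[:1]: print(at_z(p,d["position"],.033))
im=cv2.resize(p["image"][120:300,260:460],None,fx=3,fy=3); cv2.imwrite("pics/s9.png",im)
E
```

```text
clock: 23.15
eef_pos: [0.4992, 0.0885, 0.0315]
tool_rot: [-0.08, 0.997, 0.0, 0.001]
ft_force: [1.0, 1.2, -0.2]
grip_width: 0.0
grasp_force: 0.0
clock 23.15 pos [0.4992 0.0885 0.0315] rot [0.    0.001 0.   ] shift_now [ 1.2  0.2 35.5] shift_after_turn [ 1.2  0.2 35.5]
[ 1.03504534  1.18947069 -0.23624653]
top 64 [0.6027 0.0624 0.12  ] topbbox mid [0.6016 0.062  0.1199]
belly 176 [0.5988 0.061 ] rms 0.0011
pan bbox mid [0.6011 0.0606 0.041 ] size [0.115  0.1152 0.006 ] z 0.0411
[0.49762239 0.09166072 0.033     ]
```

View pics/s9.png

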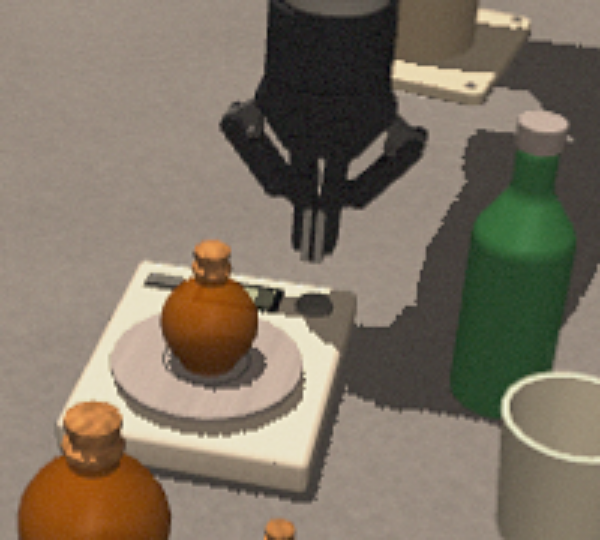

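The flask stands in the ring, and the shut fingers at (315,260) hang right above the zero key at (315,303). I'll descend onto it.

```bash
python3 -m creep '[[[0,0,15],[0,0,0]],[[0,0,10],[0,0,0]],[[0,0,4],[0,0,0]],[[0,0,1.5],[0,0,0]],[[0,0,1],[0,0,0]],[[0,0,1],[0,0,0]],[[0,0,1],[0,0,0]],[[0,0,0],[0,0,0]],[[0,0,0],[0,0,0]]]'
```

```text
clock: 24.38
eef_pos: [0.4987, 0.0885, -0.0025]
tool_rot: [-0.081, 0.997, 0.0, 0.0]
ft_force: [0.3, -0.3, 1.7]
grip_width: -0.0001
grasp_force: 0.6
```

```bash
for i in 1; do python3 -m creep '[[[0,0,1],[0,0,0]],[[0,0,1],[0,0,0]],[[0,0,0],[0,0,0]]]'; done
python3 -m creep '[[[0,0,1],[0,0,0]],[[0,0,0],[0,0,0]],[[0,0,0],[0,0,0]]]'
```

```text
clock: 24.75
eef_pos: [0.4987, 0.0885, -0.0046]
tool_rot: [-0.081, 0.997, 0.0, 0.0]
ft_force: [0.7, -0.8, 2.2]
grip_width: -0.0001
grasp_force: 1.5
clock: 25.12
eef_pos: [0.4988, 0.0885, -0.0056]
tool_rot: [-0.081, 0.997, 0.0, 0.0]
ft_force: [0.5, 0.3, 4.3]
grip_width: 0.0003
grasp_force: 2.0
```

```bash
python3 -m creep '[[[0,0,1],[0,0,0]],[[0,0,0],[0,0,0]],[[0,0,0],[0,0,0]]]'
python3 -m creep '[[[0,0,1],[0,0,0]],[[0,0,0],[0,0,0]],[[0,0,0],[0,0,0]]]'
```

```text
clock: 25.5
eef_pos: [0.4988, 0.0885, -0.0058]
tool_rot: [-0.081, 0.997, 0.0, 0.0]
ft_force: [-0.5, 0.0, 9.3]
grip_width: 0.0001
grasp_force: 5.1
clock: 25.88
eef_pos: [0.4988, 0.0885, -0.006]
tool_rot: [-0.081, 0.997, 0.0, 0.001]
ft_force: [-3.8, -0.5, 16.9]
grip_width: 0.0
grasp_force: 8.2
```

The key is on its stop: force rises sharply with almost no further travel. I'll release, retreat and check.

```bash
python3 -m creep '[[[0,0,-3],[0,0,0]],[[0,0,-5],[0,0,0]],[[0,0,-12],[0,0,0]],[[0,0,-30],[0,0,0]],[[0,0,-40],[0,0,0]],[[0,0,-40],[0,0,0]],[[0,0,-40],[0,0,0]],[[0,0,0],[0,0,0]],[[0,0,0],[0,0,0]],[[0,0,0],[0,0,0]]]'
python3 - <<'E'
from h import *
for n in ["scene","top"]:
    p=cam(n); flask(p,np.array([.599,.06]))
    for d in vision.place_of(p,"zero_key_top")[:1]:
        w=depth_pt(p,d["position"]); print("key",w.round(4))
o=bot.get_obs(); print(o["clock"],o["ft_force"])
print(workorder.job_done())
E
```

```text
clock: 27.12
eef_pos: [0.4973, 0.0882, 0.1608]
tool_rot: [-0.081, 0.997, -0.0, -0.002]
ft_force: [0.1, 0.8, 1.6]
grip_width: 0.0
grasp_force: 0.0
top 65 [0.6026 0.0626 0.1199] topbbox mid [0.6021 0.0615 0.1196]
belly 173 [0.5987 0.0607] rms 0.0011
pan bbox mid [0.6012 0.0605 0.041 ] size [0.1162 0.1146 0.0057] z 0.0411
key [0.476  0.083  0.0265]
top 47 [0.5996 0.0629 0.1203] topbbox mid [0.5995 0.0623 0.1213]
pan bbox mid [0.6001 0.0617 0.041 ] size [0.1056 0.113  0.006 ] z 0.0402
key [0.5303 0.0579 0.6376]
27.325 [-0.18398827  0.03211161  0.29079542]
the job is handed in; nothing more can be done
None
```

I nudged the flask to within about 1–3 mm of the pan's middle, upright and never gripped, pressed the zero key to its stop and released it, and handed the job in at 27.3 s; I couldn't confirm by camera that the key came back up, and no verdict was returned.

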